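# Clear the jammed capacitor feeder

## Robot

A 6-joint arm with a two-finger parallel gripper is mounted at the origin on the work surface. World frame = base frame: x ahead of the robot, y to its left, z up, the work surface at z = 0. Lengths are in m, angles in rad, forces in N, time in s.
With the tool pointing down it reaches from about 0.275 to 1 m from the base axis. Payload 8.4 kg.
Tool frame: the origin (TCP) lies on the centre line of the jaws, within the pads' length; the fingertips stand 17 mm ahead of it and the grasp point (between the pads) lies 2 mm behind it (bot.tcp_to_tips is the z of the fingertips in the tool frame, in m); z points along the fingers, y is the line along which they close (so a half turn about z gives the same grasp; the last joint's range is limited). The gripper opens to 85 mm and grips with 20 to 120 N. Pads are 22 mm wide; open, the fingers measure 114 mm over their backs; the gripper's body (76 mm by 85 mm) begins 54 mm behind the grasp point. The pads swing forward as they close: fully open they stand 13 mm farther back than shut.
Start: joints at [-1.182, 0.353, 1.633, -0, 1.155, -0.002], TCP at [0.238, -0.578, 0.248] pointing down, gripper open.
Joint ranges: [-2.63, 2.63], [-0.92, 2.1], [0.06, 2.66], [-1.3, 4.44], [0, 2.69], [-3.02, 3.02]. Speed limits (rad/s): [2.22, 2.22, 2.79, 3.14, 3.14, 3.14].

## Interface

Orientations are given as a unit quaternion [x, y, z, w].
In Python, from workcell import bot, hand, kinematics, get_obs, vision, hand_in gives the robot as it stands. The module is installed in compiled form; this text tells all that it offers. Calls block until the motion is done:
- bot.reach(position, orientation): joint-space move of the TCP to a pose.
- bot.servo_line(position, ori=None, velocity=0.15): straight line of the TCP; ori=None keeps the orientation; velocity is the mean speed in m/s.
- bot.goto_joints(angles): joint-space move.
- hand.move_gripper(opening, strength=None): finger opening in m; strength is the grip in N (None keeps the last); returns when the fingers have stopped.
- bot.dwell(seconds).
- kinematics.solve_ik(position, orientation): joint angles nearest the present ones, or None.
- get_obs(): the state.
- vision.read_camera(name): name is "side" or "top"; returns a dict with "frame" (384x512x3 uint8, red, green, blue), "intrinsics" (3x3 intrinsics, pixels), "dist" ([k1, k2, p1, p2, k3] as OpenCV has them; the pictures are not rectified), "view" (4x4, takes a point from world to camera coordinates). Camera axes: x right, y down, z forward; pixel columns grow to the right and rows downward; lengths in m; the calibration is good to about 2 mm. A picture is of the moment at which its call begins. There is no depth.
A pose or a line that the arm cannot do raises bot.IKError and nothing moves.
- hand_in(): hands the job in; it is judged then, once.
The state is a dict: "time_s": time; "joint_pos": joint angles; "joint_vel": joint speeds; "joint_efforts": joint torques, N m; "position": TCP position; "orientation": TCP orientation; "wrist_force": force on the tool from outside, world axes, zero at the start; "ft_torque": the same for the moment, N m; "gripper_width": finger opening in m; "grip_force": force on a finger pad.
Only numpy, scipy, OpenCV 4.12 (cv2) and the standard library are available. Lean on these libraries where they do the work, as an engineer would, in place of code of your own. Each camera call takes 0.05 s, during which the arm holds its last target. There are 200 camera calls.

## Task

Two capacitors have jammed side by side at the neck of the feeder: ease either one of them back, leaving the other where it is, shift it in behind its neighbour, then push the orange follower so that they go through the neck in single file, until you feel the first one press lightly on the red sprung stop, and leave them resting against it. Keep the capacitors upright and on the feeder floor and work gently, pressing with no more than about 10 N, because a can dents and a push on the jam only wedges it. Leave the reel, the jar and the box where they are.

Things in the scene. Friction and masses are not known exactly. Their poses are not given: they have to be found in the camera images.
- feeder: Fixed feeder for round parts, open on top: aluminium base 86 mm wide, x = -115 to 135 mm in its own frame, floor 6 mm above the bench; green guide walls 6 mm thick, tops 24 mm above the bench. Origin at bench height on the centre line; x axis = feed direction, z up. Hopper walls 64 mm apart from x = -60 to 3 mm, then converging. Floor, walls, follower and stop are slippery (friction about 0.15).
- neck (a point): Centre of the neck on the feeder floor (feeder x = 30 mm, 6 mm above the bench), axes as the feeder's. The walls converge to it, each at 30 degrees to the centre line, from 64 mm apart at feeder x = 3 mm to 33 mm apart here; the straight lane, 33 mm wide, runs on from here to feeder x = 108 mm.
- cap_black: Loose capacitor can, black sleeve, silver top, 30 mm diameter, 40 mm tall, about 60 g, upright on the feeder floor, so its top 22 mm stand above the walls and can be pushed there. Origin: centre of its underside. Starts beside the blue one (either side), feeder x about -2, y +15 or -15 mm: abreast they cannot pass, and pushing both from behind wedges them.
- cap_blue: The same can with a blue sleeve: 30 mm diameter, 40 mm tall, about 60 g, origin at the centre of its underside. Either may go first: one that is behind and near the centre line pushes the other through the neck.
- follower (a joint): Travel of the orange follower along the feed, in m: 0 fully back, grows towards the neck, up to 0.110; at value q its front face is at feeder x = -52 mm + q. No spring: it slides with a steady drag of about 2.5 N, stays where it is left, and is also pushed back by a capacitor that is pushed against it. It fits through the neck and lane behind the parts.
- follower_front (a point): Middle of the follower's flat front face, 26 mm above the bench (face 31 mm wide, from 7 to 45 mm above the bench); axes as the feeder's. The block goes back 20 mm from this face to its flat back face, 24 mm wide, top 59 mm above the bench: push there, on the centre line.
- stop_block: Grey block 20 x 45 x 38 mm, fixed at the lane's end; origin: centre of its underside, feeder x = 122, z = 6 mm. Its screw carries a red sprung tip (18 mm diameter, axis 24 mm above the bench) facing the neck. Its setting is not measured: the free tip is anywhere at feeder x = 84 to 100 mm. It yields 0.4 mm per N, bottoms after 6 mm; the follower's drag then holds the parts against it.
- solder_reel: Bystander: solder reel standing on its flange, 56 mm diameter, 38 mm tall, origin under its centre.
- flux_jar: Bystander: amber flux jar with green lid, 48 mm diameter, 50 mm tall, origin under its centre.
- solder_box: Bystander: cardboard box 60 x 100 x 45 mm, origin under its centre.

How it is judged:
By the outcome, as a careful person would: the job done as asked, in the order asked, and still so for the second after the job is handed in, with the robot touching nothing.
It also fails if it takes over 56 s, if anything falls off the work surface, if the arm or the gripper's body presses on something with over 40 N, if the wrist force passes 120 N, or if a joint passes its speed limit or range.

## Working session

There is one attempt and no reset: what is moved stays moved. The work goes in short steps, each a Python script; the robot and the scene stay as the last script left them, time stands still between calls to the robot, and variables do not carry over. Pictures are saved under pics/ and viewed, at most 10 in all, crops included, and the job is handed in when it is done.

```bash
mkdir -p pics
python3 - <<'E'
from workcell import *
import cv2,numpy as np
for n in("top","side"):
    r=vision.read_camera(n); cv2.imwrite(f"pics/{n}0.png",r["frame"][...,::-1]); np.savez(f"{n}.npz",**r)
    V=r["view"]; print(n,r["intrinsics"].round(1).tolist(),np.round(r["dist"],3),(-V[:3,:3].T@V[:3,3]).round(3),V[2,:3].round(2))
o=get_obs(); print(o["time_s"],o["orientation"],o["wrist_force"],bot.tcp_to_tips)
E
```

```text
top [[383.3, 0.0, 255.9], [0.0, 383.3, 189.3], [0.0, 0.0, 1.0]] [-0.042  0.     0.     0.     0.   ] [0.544 0.074 0.717] [ 0.09 -0.03 -1.  ]
side [[471.7, 0.0, 249.5], [0.0, 471.7, 196.3], [0.0, 0.0, 1.0]] [-0.178  0.     0.     0.     0.   ] [ 0.525 -0.497  0.593] [ 0.14  0.73 -0.67]
0.1 [ 9.80969924e-01  1.94158775e-01 -1.16622068e-04 -6.04543915e-04] [0.06339585 0.04898738 0.28442618] 0.017
```

View pics/top0.png

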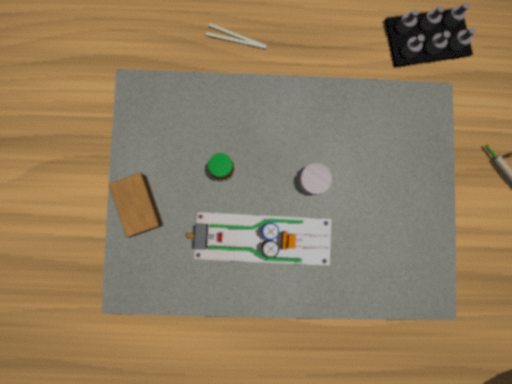

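View pics/side0.png

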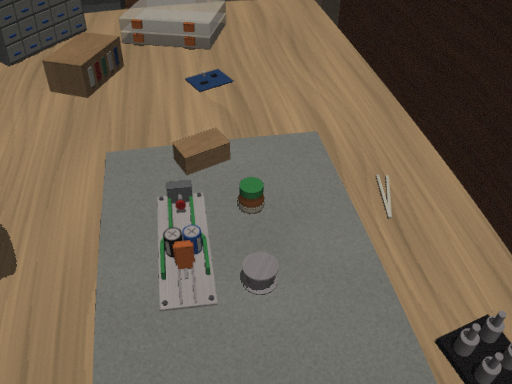

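Run:
```python
import cv2,numpy as np
t=cv2.imread("pics/top0.png")[205:275,185:340]; s=cv2.imread("pics/side0.png")[170:315,120:260]
cv2.imwrite("pics/t1.png",cv2.resize(t,None,fx=5,fy=5,interpolation=cv2.INTER_CUBIC))
cv2.imwrite("pics/s1.png",cv2.resize(s,None,fx=4,fy=4,interpolation=cv2.INTER_CUBIC))
```

```text
(no output)
```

View pics/t1.png

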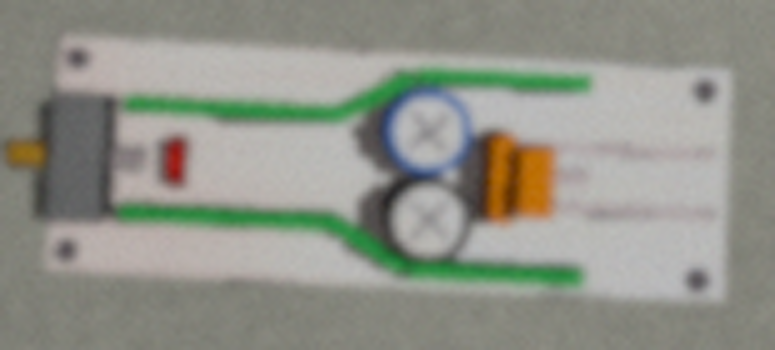

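View pics/s1.png

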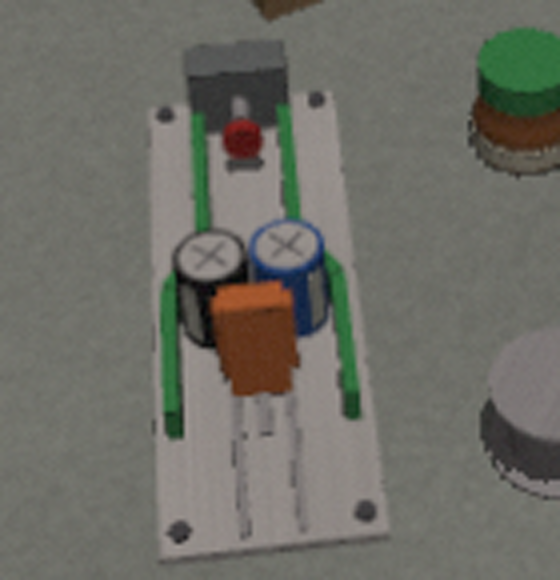

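```bash
cat > h.py <<'E'
import numpy as np,cv2
from scipy.optimize import least_squares
C={n:dict(np.load(f"{n}.npz")) for n in("top","side")}
def proj(n,P):
    c=C[n]; V=c["view"]
    return cv2.projectPoints(np.float64(P).reshape(-1,3),cv2.Rodrigues(V[:3,:3])[0],V[:3,3],c["intrinsics"],c["dist"])[0][:,0]
def back(n,uv,z):
    c=C[n]; V=c["view"]; p=cv2.undistortPoints(np.float64(uv).reshape(-1,1,2),c["intrinsics"],c["dist"])[:,0]
    d=np.c_[p,np.ones(len(p))]@V[:3,:3]; o=-V[:3,:3].T@V[:3,3]
    return o+d*((z-o[2])/d[:,2])[:,None]
T=lambda a:(np.float64(a)+.5)/5-.5+[185,205]
S=lambda a:(np.float64(a)+.5)/4-.5+[120,170]
E
cat > m.py <<'E'
from h import *
t=T([(60,36),(733,70),(723,302),(43,268)]); s=S([(150,106),(331,92),(389,535),(160,560)])
wt=back("top",t,.006); ws=back("side",s,.006); print(wt.round(4),ws.round(4))
# top order: front-?; find by side
L=np.array([(.135,-.043),(-.115,-.043),(-.115,.043),(.135,.043)]) # sign checked below
def fit(w,L):
    # rigid 2D
    def r(p): c,s_=np.cos(p[2]),np.sin(p[2]); return (L@np.array([[c,s_],[-s_,c]])+p[:2]-w[:,:2]).ravel()
    d=(w[0]-w[1])[:2]
    q=least_squares(r,[*w[:,:2].mean(0),np.arctan2(d[1],d[0])]); return q.x,np.abs(q.fun).max()
a=fit(wt,L)
b=fit(ws,np.array([(.135,.043),(.135,-.043),(-.115,-.043),(-.115,.043)])) if 0 else None
print(a)
Ls=np.array([(.135,.043),(.135,-.043),(-.115,-.043),(-.115,.043)])
def fits(w,L):
    best=None
    for y0 in np.arange(-3,3.2,.5):
        def r(p): c,s_=np.cos(p[2]),np.sin(p[2]); return (L@np.array([[c,s_],[-s_,c]])+p[:2]-w[:,:2]).ravel()
        q=least_squares(r,[*w[:,:2].mean(0),y0])
        if best is None or q.cost<best.cost: best=q
    return best.x,np.abs(best.fun).max()
b=fits(ws,Ls); a=fits(wt,L); print("top",a,"side",b)
for p,n in((a[0],"t"),(b[0],"s")):
    R=np.array([[np.cos(p[2]),-np.sin(p[2])],[np.sin(p[2]),np.cos(p[2])]])
    f=lambda w:((w[:,:2]-p[:2])@R*1e3).round(1).tolist()
    if n=="t":
        print("blk,blu",f(back("top",T([(428,220),(427,131)]),.046)),"red",f(back("top",T([(186,160)]),.026)),"holes",f(back("top",T([(553,150),(553,214)]),.059)),f(back("top",T([(487,136),(487,218)]),.045)))
        print("walls",f(back("top",T([(590,83),(580,276)]),.024)))
    else: print("blk,blu",f(back("side",S([(210,255),(288,245)]),.046)),"red",f(back("side",S([(243,139)]),.024)),"ftop",f(back("side",S([(213,294),(291,287),(219,308),(295,300)]),.059)))
E
python3 m.py
```

```text
[[ 0.5605  0.1609  0.006 ]
 [ 0.5551 -0.0895  0.006 ]
 [ 0.4693 -0.087   0.006 ]
 [ 0.4755  0.1637  0.006 ]] [[ 0.4747  0.1643  0.006 ]
 [ 0.5588  0.1599  0.006 ]
 [ 0.5538 -0.0896  0.006 ]
 [ 0.4686 -0.0873  0.006 ]]
(array([0.5148563 , 0.02703514, 1.54682705]), np.float64(0.000709569919592784))
top (array([0.5148563 , 0.02703514, 1.54682704]), np.float64(0.0007095696922253258)) side (array([0.51374181, 0.0268428 , 1.54668354]), np.float64(0.0015059785460924957))
blk,blu [[-1.4, 15.4], [0.4, -15.3]] red [[84.8, -0.2]] holes [[-42.2, -11.3], [-43.2, 10.4]] [[-20.7, -14.7], [-22.1, 13.8]]
walls [[-59.4, -35.2], [-58.8, 34.1]]
blk,blu [[-0.6, 15.0], [0.5, -16.2]] red [[88.6, -0.4]] ftop [[-33.6, 13.7], [-34.1, -16.1], [-41.0, 11.7], [-41.0, -17.1]]
```

```bash
cat > r.py <<'E'
import numpy as np
from workcell import *
P=np.array([.5143,.0269]); YAW=1.5468; a=YAW-np.pi/2
Q=[np.cos(a/2),np.sin(a/2),0,0]   # tool y along the feed axis
R=np.array([[np.cos(YAW),-np.sin(YAW)],[np.sin(YAW),np.cos(YAW)]])
def w(x,y,tip): return [*(P+R@[x/1e3,y/1e3]),tip/1e3+bot.tcp_to_tips]
def go(x,y,tip,v=.15): bot.servo_line(w(x,y,tip),Q,v)
def fpos(): return (np.array(get_obs()["position"][:2])-P)@R*1e3
def force(): return R.T@np.array(get_obs()["wrist_force"][:2])
def push(p0,p1,tip,step=1.5,v=.03,fmax=8,stop=None,verbose=4):
    """step from p0 to p1; stop at fmax, or if stop(pos,f); f = resistance along the push"""
    p0,p1=np.float64(p0),np.float64(p1); L=np.linalg.norm(p1-p0); d=(p1-p0)/L
    bot.dwell(.15); b=force(); n=int(np.ceil(L/step)); log=[]
    for i in range(1,n+1):
        go(*(p0+d*min(i*step,L)),tip,v); g=force()-b; f=-g@d; pos=p0+d*min(i*step,L)
        log.append((*pos.round(1).tolist(),round(float(f),1)))
        if f>fmax or (stop and stop(pos,f)): log.append("STOP"); break
    print(*log[::verbose],"last",log[-2:],"t",round(get_obs()["time_s"],2)); return pos,f
def pic(n,name):
    import cv2
    f=vision.read_camera(n)["frame"]; f=f[195:280,180:345] if n=="top" else f[160:320,120:260]
    cv2.imwrite(f"pics/{name}.png",cv2.resize(f[...,::-1],None,fx=3.5 if n=="side" else 4.8,fy=3.5 if n=="side" else 4.8,interpolation=cv2.INTER_CUBIC))
E
python3 - <<'E'
from r import *
print(kinematics.solve_ik(w(-8,0,90),Q))
hand.move_gripper(0.0,20)
bot.reach(w(-8,0,85),Q); print(get_obs()["time_s"],get_obs()["gripper_width"],fpos(),get_obs()["joint_pos"])
go(-8,0,51.5)
push((-8,0),(-22,0),51.5,verbose=1,fmax=1)
E
```

```text
[ 3.38349173e-02  3.71197830e-01  1.98441302e+00 -4.44089210e-16
  7.85981800e-01  1.62862757e+00]
3.2583 -0.00016544330119478283 [-8.52737446 -0.31316705] [ 3.28325590e-02  3.79165612e-01  1.98681968e+00 -1.25668703e-04
  7.75179910e-01  1.62826519e+00]
(-9.5, 0.0, 0.1) (-11.0, 0.0, -0.4) (-12.5, 0.0, 0.4) (-14.0, 0.0, 0.1) (-15.5, 0.0, -0.1) (-17.0, 0.0, -0.8) (-18.5, 0.0, 0.9) (-20.0, 0.0, 2.4) STOP last [(-20.0, 0.0, 2.4), 'STOP'] t 5.78
```

Run:
```python
from r import *
b=force()
push((-20,0),(-48,0),51.5,step=3,v=.05,fmax=5,verbose=3)
go(-40,0,51.5); go(-35,10,70,.25); go(36,15.5,62,.25); go(36,15.5,28)
push((36,15.5),(26,15.5),28,step=1,v=.04,fmax=.9,verbose=2)
pic("top","t2")
```

```text
(-23.0, 0.0, -0.5) (-32.0, 0.0, -1.1) (-41.0, 0.0, -0.5) (-48.0, 0.0, 6.8) last [(-48.0, 0.0, 6.8), 'STOP'] t 8.43
(35.0, 15.5, 0.8) (33.0, 15.5, 0.1) (31.0, 15.5, 0.2) (29.0, 15.5, -0.8) (27.0, 15.5, -0.4) last [(27.0, 15.5, -0.4), (26.0, 15.5, -0.5)] t 12.39
```

View pics/t2.png

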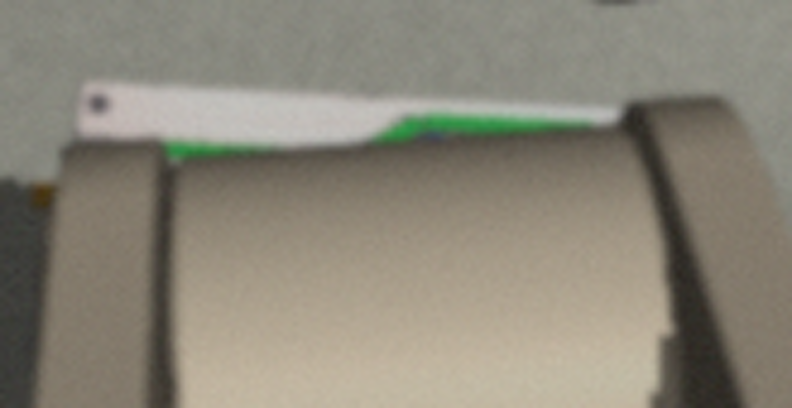

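Run:
```python
from r import *
push((26,15.5),(-5.5,15.5),28,step=1.5,v=.04,fmax=2.5,verbose=3)
go(3,15.5,28); go(3,25,70,.25); go(-35,46,60,.25)
go(-35,72,60,.3)
pic("side","s2"); pic("top","t3")
print(get_obs()["time_s"])
```

```text
(24.5, 15.5, -0.3) (20.0, 15.5, -0.2) (15.5, 15.5, -1.2) (11.0, 15.5, 1.0) (6.5, 15.5, -0.2) (2.0, 15.5, -0.8) (-2.5, 15.5, -0.9) last [(-4.0, 15.5, -0.8), (-5.5, 15.5, 0.3)] t 17.84
19.0917
```

View pics/s2.png

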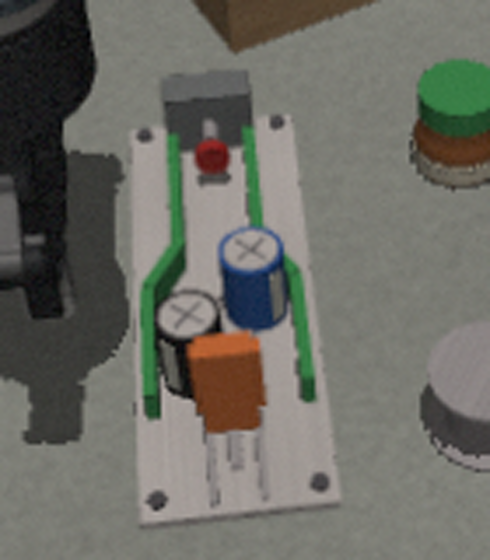

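Run:
```python
from h import *
p=np.array([.51374,.02684]);y=1.5467;R=np.array([[np.cos(y),-np.sin(y)],[np.sin(y),np.cos(y)]])
S2=lambda a:(np.float64(a)+.5)/3.5-.5+[120,160]
f=lambda a,z:((back("side",S2(a),z)[:,:2]-p)@R*1e3).round(1).tolist()
print("blk,blu",f([(188,315),(251,250)],.046),"post far edge",f([(190,342),(260,335)],.059),"near",f([(194,357),(264,349)],.059))
```

```text
blk,blu [[-35.3, 14.3], [0.2, -15.8]] post far edge [[-62.2, 13.2], [-62.4, -16.5]] near [[-70.6, 11.9], [-70.3, -17.6]]
```

Run:
```python
from r import *
go(-33.5,50,28,.2)
push((-33.5,50),(-33.5,17),28,step=1.5,v=.045,fmax=2.5,verbose=4)
go(-33.5,30,28); go(-33.5,75,60,.3)
pic("side","s3")
print(get_obs()["time_s"])
```

```text
(-33.5, 48.5, -0.5) (-33.5, 42.5, -0.4) (-33.5, 36.5, -0.6) (-33.5, 30.5, 0.1) (-33.5, 24.5, -0.1) (-33.5, 18.5, 0.2) last [(-33.5, 18.5, 0.2), (-33.5, 17.0, -0.6)] t 25.08
25.7167
```

View pics/s3.png

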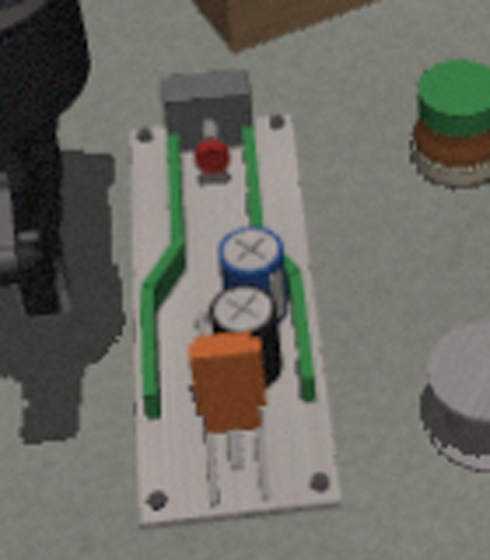

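Run:
```python
from r import *
go(-98,40,75,.3); go(-98,0,70,.3); go(-98,0,30,.25)
b0=None
bot.dwell(.2); b=np.mean([force() for _ in range(1)],0)
push((-98,0),(-50,0),30,step=2.5,v=.05,fmax=8,verbose=2)
print("b",b, get_obs()["time_s"])
np.save("b.npy",b)
```

```text
(-95.5, 0.0, -1.4) (-90.5, 0.0, -1.4) (-85.5, 0.0, -0.9) (-80.5, 0.0, -0.1) (-75.5, 0.0, -1.5) (-70.5, 0.0, -0.5) (-65.5, 0.0, -0.3) (-60.5, 0.0, -0.8) (-55.5, 0.0, -0.5) (-50.5, 0.0, -0.6) last [(-50.5, 0.0, -0.6), (-50.0, 0.0, 0.2)] t 32.06
b [ 0.43436747 -0.57376579] 32.0583
```

Run:
```python
from r import *
pic("side","s4")
print([force().round(2).tolist() for _ in range(3)], fpos()); bot.dwell(.1); print(force(),fpos())
```

```text
[[-1.81, -0.22], [-1.81, -0.22], [-1.81, -0.22]] [-5.00067720e+01  3.76874727e-02]
[-1.05738012 -0.22776101] [-5.00077863e+01 -1.35238529e-03]
```

View pics/s4.png

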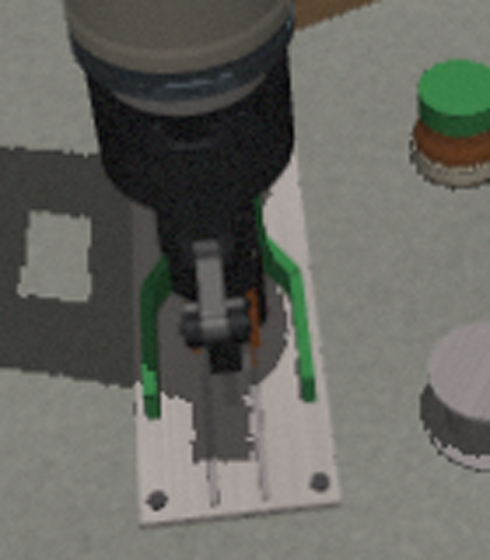

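Run:
```python
from r import *
log=[]; x=-50.; ok=True
while x<-14 and ok:
    x+=2; go(x,0,30,.045); f=-force()[0]; log.append(round(float(f),1)); ok=f<8.5
print(x,log,get_obs()["time_s"])
base=np.mean(log[-9:]); fl=[]
def avg():
    v=[]
    for _ in range(4): bot.dwell(.025); v.append(-force()[0])
    return float(np.mean(v))
while ok and x<8 and get_obs()["time_s"]<49:
    x+=.5; go(x,0,30,.02); f=avg(); fl.append((x,round(f,1)))
    if f>5.2 : break
print(base,fl,get_obs()["time_s"])
```

```text
-14.0 [1.6, 1.0, 1.3, 0.9, -0.4, 0.6, 0.7, 0.6, 1.5, 0.3, 1.4, 0.7, 0.9, 1.2, 0.5, 0.8, 1.0, 1.0] 36.7083
0.8666666666666667 [(-13.5, 1.6), (-13.0, 2.3), (-12.5, 2.4), (-12.0, 1.6), (-11.5, 2.7), (-11.0, 1.9), (-10.5, 2.2), (-10.0, 2.0), (-9.5, 2.5), (-9.0, 2.4), (-8.5, 2.1), (-8.0, 1.9), (-7.5, 2.3), (-7.0, 2.7), (-6.5, 4.1), (-6.0, 4.8), (-5.5, 5.5)] 42.6583
```

Run:
```python
from r import *
go(-12,0,30,.04); go(-22,0,31,.15); go(-45,0,80,.3); go(-45,75,110,.35)
pic("side","s5")
print(get_obs()["time_s"])
```

```text
43.9917
```

View pics/s5.png

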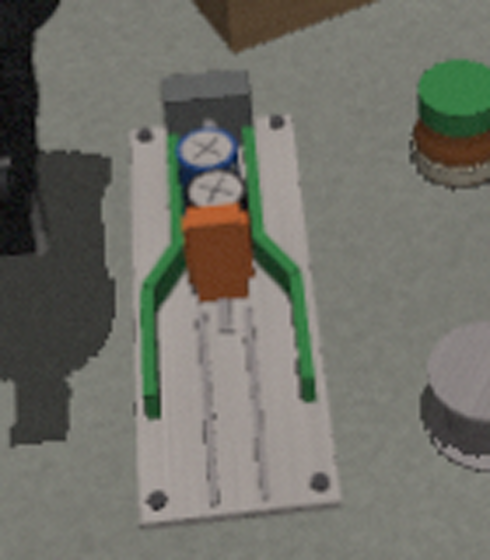

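The blue can (207,150) is in front, resting on the stop. The black can (216,190) is right behind it in the lane, and the follower is against it. Both cans are upright and the arm is clear.

```bash
python3 -c "
from workcell import *
print(hand_in())"
```

```text
the job is handed in; nothing more can be done
None
```

The job is handed in at about 44 s: I eased the black can back and shifted it behind the blue one, then pushed both through the neck in single file until the blue one pressed on the sprung stop with about 3 N, and the last picture shows both upright and resting there with the arm clear.

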